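# Hold the pedal bin open for a dustpan, then let its lid down softly

## Task

I want to tip a dustpan into the small pedal bin: press its pedal down until the lid stands fully open and keep it there for a good three seconds. Then ease the pedal up slowly so that the lid comes down softly and closes without slamming, and take the hand away. Work the bin by its pedal only, do not lift, tip or shove it or put a hand to the lid, and leave the things around it where they are.

Things in the scene. Friction and masses are not known exactly. Their poses are not given: they have to be found in the camera images.
- bin: the pedal bin: round brushed-steel bin with a black base, 172 mm diameter, 264 mm high with lid shut, about 1.6 kg, standing loose. Origin at the centre of its underside, z up; its own -x points to its front, where the pedal sticks out, roughly towards the robot (turned up to 0.45 rad either way). The lid's hinge is at the back (+x), 240 mm up. A push over about 30 N on the pedal would tip it
- pedal_pad (a point): centre of the top face of the pedal's steel pad: 62 mm wide (bin's y), 48 long (bin's x), 6 thick. Up, the pad slopes up to the front by 0.14 rad; the point is 115 mm in front of the bin's axis (29 mm off the wall), 44 mm above the worktop. Fully pressed it slopes down by 0.16 rad and the point is 16 mm up, as far out within 2 mm. Bystanders are 60 mm or more from the pad's sides
- pedal (a joint): pedal angle: 0 up (lid shut), 0.30 rad pressed to its stop. Pressing it takes roughly 3 to 7 N downward at the pad's centre to start with, falling to 1 or 2 N near full opening, then the stop is hard. It has no spring: the lid's weight brings it back up, and it follows a finger that rises slowly
- lid (a joint): lid angle: 0 shut, 1.26 rad fully open. A link makes it 4.2 times the pedal angle. The lid has no damper: let go, it falls shut in well under a second and slams
- lid_front (a point): front edge of the lid, in the middle: 84 mm in front of the bin's axis and 244 mm above the worktop when shut; it swings up and back about the hinge at the rear
- spray: bystander: white trigger spray bottle, 72 mm diameter, 224 mm high, standing beside the bin. Origin at the centre of its underside
- cleaner: bystander: grey bottle of cleaner with a white cap, 76 mm diameter, 234 mm high, standing beside the bin. Origin at the centre of its underside
- tin: bystander: flat round polish tin, 83 mm diameter, 31 mm high. Origin at the centre of its underside

How it is judged:
By the outcome, as a careful person would: the job done as asked, in the order asked, and still so for the second after the job is handed in, with the robot touching nothing.
It also fails if it takes over 45 s, if anything falls off the work surface, if the arm or the gripper's body presses on something with over 40 N, if the wrist force passes 120 N, or if a joint passes its speed limit or range.

## Robot

A 6-joint arm with a two-finger parallel gripper is mounted at the origin on the work surface. World frame = base frame: x ahead of the robot, y to its left, z up, the work surface at z = 0. Lengths are in m, angles in rad, forces in N, time in s.
With the tool pointing down it reaches from about 0.25 to 0.85 m from the base axis. Payload 12.5 kg.
Tool frame: the origin (TCP) lies on the mounting face of the last link; the fingertips stand 186 mm ahead of it and the grasp point (between the pads) lies 167 mm ahead of it; z points along the fingers, y is the line along which they close (so a half turn about z gives the same grasp; the last joint's range is limited). The gripper opens to 93 mm and grips with 3 to 60 N. Pads are 15 mm wide; open, the fingers measure 128 mm over their backs; the gripper's body (75 mm by 188 mm) begins 65 mm behind the grasp point.
Start: joints at [-1.249, 0.351, 1.652, -0, 1.139, -0.085], TCP at [0.218, -0.505, 0.405] pointing down, gripper open.
Joint ranges: [-2.75, 2.75], [-0.79, 2.1], [0.01, 2.65], [-1.57, 4.71], [0.07, 3.14], [-2.87, 2.87]. Speed limits (rad/s): [2.22, 2.22, 2.79, 3.14, 3.14, 3.14].

## Interface

Orientations are given as a unit quaternion [w, x, y, z].
In Python, from station import r gives the robot as it stands.
- The arm moves only by the tool jog_arm, never from a script. Its argument "deltas" is a list of rows, each a list of 2 entries, a list of its own where there are three numbers: the shift along the tool's x, y, z in mm, then the turn about the tool's z in rad. A call has 1 to 12 rows; each row is the pose to reach, as a shift and turn from the pose commanded when the call began, along the tool's axes at that moment; what a row does not reach only later rows make up. A row lasts 1/12 s, in which the tool goes at most 41.7 mm and 7.16 degrees, less where a joint would pass 70% of its speed; a pose out of reach is approached as far as the arm can. A call with a gripper value outside its range is refused whole. "hand" is the opening, from 0 (shut) to 1 (fully open), set as the call begins (left out, the last holds). The fingers move at their own pace and stop on an object; "squeeze" is the grip in N (left out, the last holds). Time passes only in rows, so rows that repeat a pose let the fingers close. It gives the time, the measured TCP pose, the force, the opening and the grip force at its end, in the units of the state.
- r.sense(): the state, without advancing time (a new reading comes with each control period).
- r.read_camera(name): name is "scene" or "side" or "wrist"; returns a dict with "image" (480x640x3 uint8, red, green, blue), "fx", "fy", "cx", "cy" (pixels), "rvec" (rotation vector, rad) and "tvec" (3), from world to camera coordinates, as OpenCV has them. Camera axes: x right, y down, z forward; pixel columns grow to the right and rows downward; lengths in m; the calibration is good to about 2 mm. A picture is of the moment at which its call begins. There is no depth.
- r.sign_off(): hands the job in; it is judged then, once.
The state is a dict: "time_s": time; "q": joint angles; "dq": joint speeds; "effort": joint torques, N m; "eef_pos": TCP position; "orientation": TCP orientation; "wrist_force": force on the tool from outside, world axes, zero at the start; "wrist_torque": the same for the moment, N m; "grip_width": opening from 0.0 (shut) to 1.0 (fully open); "grip_force": force on a finger pad.
Only numpy, scipy, OpenCV 4.12 (cv2) and the standard library are available. Lean on these libraries where they do the work, as an engineer would, in place of code of your own. Each camera call takes 0.05 s, during which the arm holds its last target. There are 200 camera calls.

## Working session

There is one attempt and no reset: what is moved stays moved. The work goes in short steps, Python scripts to look and compute and a tool call to move; the robot and the scene stay as the last step left them, time stands still between calls to the robot, and variables do not carry over. Pictures are saved under pics/ and viewed, at most 10 in all, crops included, and the job is handed in when it is done.

Besides the shell and the picture viewer there is one more tool, called after "Call:" in YAML: its name, and indented under it one key for each argument. jog_arm: Moves the arm, as the interface text tells. Its arguments: {"type":"object","properties":{"deltas":{"type":"array"},"hand":{"type":"number"},"squeeze":{"type":"number"}},"required":["deltas"]}

```bash
mkdir -p pics; cat > h.py <<'E'
import numpy as np, cv2
from station import r
def cam(n):
    c=r.read_camera(n); R,_=cv2.Rodrigues(np.array(c["rvec"],float)); t=np.array(c["tvec"],float).ravel()
    c["R"]=R;c["t"]=t;c["K"]=np.array([[c["fx"],0,c["cx"]],[0,c["fy"],c["cy"]],[0,0,1]]);return c
def ray(c,u,v):
    d=c["R"].T@np.array([(u-c["cx"])/c["fx"],(v-c["cy"])/c["fy"],1]); return -c["R"].T@c["t"],d
def onz(c,u,v,z):
    o,d=ray(c,u,v); return o+d*(z-o[2])/d[2]
def proj(c,P):
    p=c["R"]@np.array(P,float)+c["t"]; return (c["K"]@p/p[2])[:2]
def save(c,f): cv2.imwrite("pics/"+f,cv2.cvtColor(c["image"],cv2.COLOR_RGB2BGR))
E
python3 - <<'E'
from h import *
for n in("scene","side"):
    c=cam(n); save(c,n+"0.png"); np.save(n,c,allow_pickle=True); print(n,-c["R"].T@c["t"],c["R"][2])
print(r.sense())
E
```

```text
scene [0.5697969  0.35578108 1.09748653] [ 0.06699657 -0.3334064  -0.94039972]
side [0.22273896 0.75013219 0.70366189] [ 0.44364925 -0.70980544 -0.54713032]
{'time_s': 0.1, 'q': array([-1.24859315e+00,  3.51176611e-01,  1.65232100e+00, -1.00898505e-05,
        1.13909196e+00, -8.45910634e-02]), 'dq': array([ 0.00034258, -0.00142432, -0.00049797, -0.00092658, -0.00032284,
       -0.00126643]), 'effort': array([-2.02101096e-04, -4.98027885e+01, -2.85703182e+01,  6.99843862e-02,
        2.38355849e-02, -5.70088275e-05]), 'eef_pos': array([ 0.21761088, -0.50500515,  0.40427318]), 'orientation': array([-4.94398771e-04,  9.79385472e-01,  2.01999625e-01, -6.36290368e-05]), 'wrist_force': array([ 0.45030167, -0.08798528,  0.23810582]), 'wrist_torque': array([ 0.02971122, -0.00269018, -0.00301237]), 'grip_force': 0.0, 'grip_width': 1.0009570052756296}
```

View pics/scene0.png

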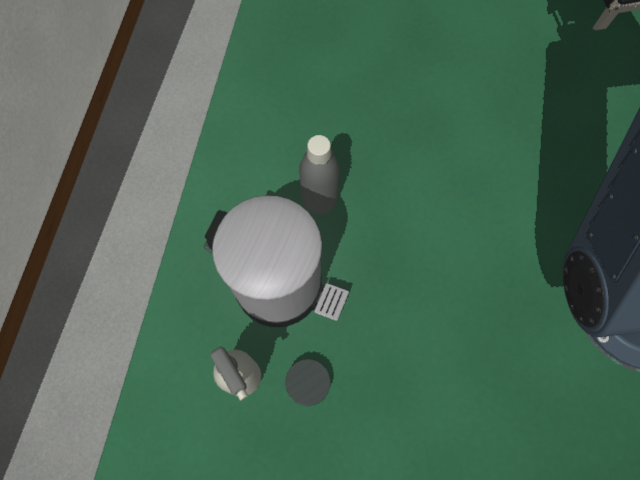

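View pics/side0.png

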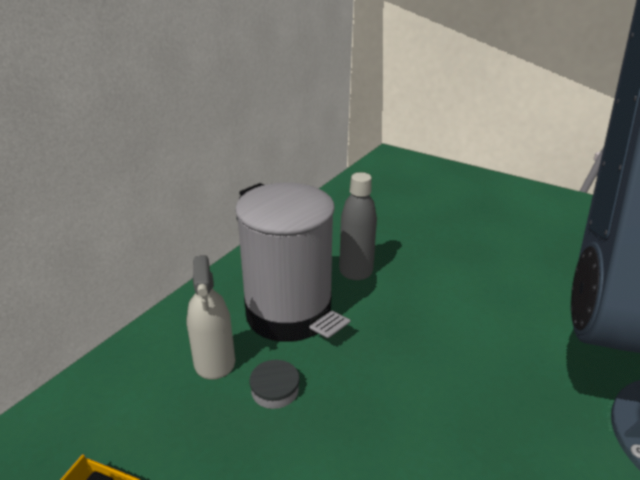

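The scene view shows the lid at about (268,248), the pedal pad at (332,302), the cleaner at (319,170), the spray at (237,372) and the tin at (308,382). In the side view the pad is at (330,324). Next I measure the pad and the lid.

```bash
python3 - <<'E'
from h import *
C={}
for n,(u,v),rad in(("scene",(332,302),26),("side",(330,324),26)):
    c=np.load(n+".npy",allow_pickle=True).item();C[n]=c
    im=c["image"].astype(int); hsv=cv2.cvtColor(c["image"],cv2.COLOR_RGB2HSV)
    m=((hsv[...,1]<60)&(hsv[...,2]>110)).astype(np.uint8)
    w=np.zeros_like(m);w[v-rad:v+rad,u-rad:u+rad]=1;m*=w
    k,l,s,ce=cv2.connectedComponentsWithStats(m)
    print(n,[(s[i].tolist(),ce[i].round(1).tolist()) for i in range(1,k) if s[i][4]>15])
    m=cv2.morphologyEx(m,cv2.MORPH_CLOSE,np.ones((5,5)))
    k,l,s,ce=cv2.connectedComponentsWithStats(m)
    i=l[v-3:v+4,u-3:u+4].max(); ctr=cv2.findContours((l==i).astype(np.uint8),0,1)[0][0]
    rc=cv2.minAreaRect(ctr);print(rc,s[i],ce[i]); c["p"]=rc[0]
    for q in cv2.boxPoints(rc): print(q,onz(c,*q,.044).round(4))
    print("pad z.044",onz(c,*rc[0],.044))
a=[ray(C[n],*C[n]["p"]) for n in C]
A=sum(np.eye(3)-np.outer(d,d)/(d@d) for o,d in a);b=sum((np.eye(3)-np.outer(d,d)/(d@d))@o for o,d in a)
print("tri",np.linalg.solve(A,b))
c=C["scene"];hsv=cv2.cvtColor(c["image"],cv2.COLOR_RGB2HSV)
# lid: ellipse through hand-picked extremes; refine by circle of known 86mm? print
for p in((214,250),(322,247),(266,198),(270,299)):print("lid",p,onz(c,*p,.25).round(4))
for nm,p,z in(("tin",(308,382),.031),("cap",(319,147),.234),("spray",(237,374),.15)):print(nm,onz(c,*p,z).round(3))
# crop view
im=c["image"][180:420,190:400];im=cv2.resize(im,None,fx=2.4,fy=2.4,interpolation=2);e=C["side"]["image"][180:420,180:400]
e=cv2.resize(e,(300,576));im=cv2.cvtColor(im,4)
cv2.imwrite("pics/crop.png",im[:576,:])
E
```

```text
scene [([306, 276, 6, 6, 21], [307.7, 277.7]), ([314, 283, 35, 38, 681], [331.2, 301.9])]
((331.137939453125, 301.6551513671875), (24.8831729888916, 32.68238067626953), 21.801406860351562) [314 283  35  38 808] [331.14727723 301.72153465]
[313.51724 312.20688] [0.6266 0.1488 0.044 ]
[325.65518 281.86203] [0.6154 0.0867 0.044 ]
[348.75864 291.10342] [0.5687 0.0959 0.044 ]
[336.6207  321.44827] [0.5806 0.1575 0.044 ]
pad z.044 [0.59782551 0.12252043 0.044     ]
side [([310, 312, 40, 25, 420], [329.2, 324.1])]
((329.6318359375, 323.18255615234375), (18.870813369750977, 36.3004150390625), 54.162349700927734) [310 312  40  25 535] [329.3271028  323.64672897]
[309.3935  326.16025] [0.6227 0.1481 0.044 ]
[338.82147 304.9067 ] [0.6084 0.0672 0.044 ]
[349.87018 320.20486] [0.5688 0.0935 0.044 ]
[320.4422 341.4584] [0.5845 0.1704 0.044 ]
pad z.044 [0.59592455 0.12102954 0.044     ]
tri [0.59687114 0.12176061 0.04389388]
lid (214, 250) [0.7888 0.1229 0.25  ]
lid (322, 247) [0.623  0.0849 0.25  ]
lid (266, 198) [0.7287 0.0204 0.25  ]
lid (270, 299) [0.6847 0.1822 0.25  ]
tin [0.611 0.274 0.031]
cap [ 0.664 -0.096  0.234]
spray [0.723 0.294 0.15 ]
```

View pics/crop.png

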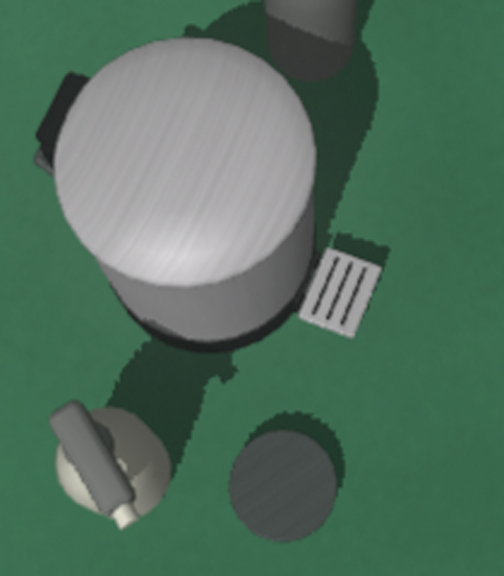

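The two views triangulate the pad to (0.597, 0.122, 0.0439), which agrees with the given 44 mm. The pad edge and the lid centre both put the bin's yaw at about -0.18. With the tool's narrow side facing the bin, I'll press with closed fingers 18 mm outboard of the pad centre, so the gripper body clears the wall. The target is (0.579, 0.125).

Call:
jog_arm:
  deltas:
    - [[15, -11, 0], 0]
    - [[44, -33, 0], 0]
    - [[73, -55, 0], 0]
    - [[102, -76, 0], 0]
    - [[131, -98, 0], 0]
    - [[160, -120, 0], 0]
    - [[189, -142, 0], 0]
    - [[218, -163, 0], 0]
    - [[247, -185, 0], 0]
    - [[276, -207, 0], 0]
    - [[305, -229, 0], 0]
    - [[334, -250, 0], 0]
  hand: 0
  squeeze: 10

```text
time_s: 1.1
eef_pos: [0.4259, -0.1415, 0.4047]
orientation: [-0.0, 0.979, 0.202, -0.0]
wrist_force: [1.0, -1.1, 0.5]
grip_width: 0.188
grip_force: 0.0
```

Call:
jog_arm:
  deltas:
    - [[29, -22, 0], 0.05]
    - [[58, -43, 0], 0.11]
    - [[87, -65, 0], 0.17]
    - [[116, -87, 0], 0.23]
    - [[145, -108, 0], 0.29]
    - [[174, -130, 0], 0.35]
    - [[200, -150, 0], 0.41]
    - [[222, -166, 0], 0.47]
    - [[237, -177, 0], 0.53]
    - [[245, -183, 0], 0.587]
    - [[247, -185, 0], 0.587]
    - [[247, -185, 0], 0.587]

```text
time_s: 2.1
eef_pos: [0.5791, 0.1247, 0.4042]
orientation: [0.0, 0.996, -0.089, -0.0]
wrist_force: [0.6, 0.4, -0.6]
grip_width: 0.006
grip_force: 0.0
```

```bash
python3 - <<'E'
from h import *
s=r.sense()
print(s["time_s"],s["eef_pos"],s["orientation"],s["q"],s["wrist_force"],s["grip_width"])
from scipy.spatial.transform import Rotation as Ro
w,x,y,z=s["orientation"];M=Ro.from_quat([x,y,z,w]).as_matrix();print(M.round(3))
print((M.T@(np.array([.5793,.1252,.405])-s["eef_pos"])*1000).round(1), np.arctan2(M[1,0],M[0,0]))
save(cam("side"),"s1.png")
E
```

```text
2.1 [0.57907943 0.12466579 0.40421787] [ 1.16959069e-04  9.96058243e-01 -8.87004003e-02 -4.48559146e-04] [ 1.33468893e-01  4.28181967e-01  1.53838114e+00 -3.29168214e-05
  1.17595616e+00  1.88191217e+00] [ 0.59013768  0.36611845 -0.57840565] 0.005726329764598968
[[ 0.984 -0.177 -0.001]
 [-0.177 -0.984 -0.   ]
 [-0.001  0.    -1.   ]]
[ 0.1 -0.6 -0.8] -0.17763440819811435
```

View pics/s1.png

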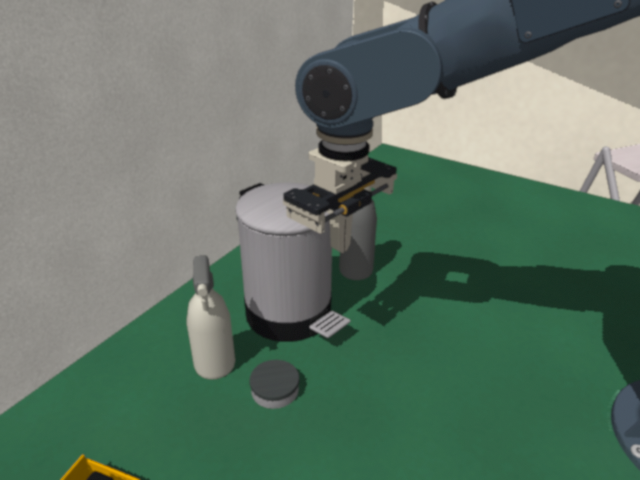

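The hand hovers above the pad with the fingers closed and the gripper body lies parallel to the bin's front. The round wrist housing has its cap at (327,93) with its rim out to about (297,85), so I check whether it clears the lid's swing.

```bash
python3 - <<'E'
from h import *
c=np.load("side.npy",allow_pickle=True).item()
T=np.array([.5791,.1247,.4042]);q=.1335;n=np.array([-np.sin(q),np.cos(q),0]);f=np.array([np.cos(q),np.sin(q),0]);k=np.array([0,0,1.])
o,d=ray(c,327,93); h,s,t=np.linalg.solve(np.c_[k,n,-d],o-T); print("axis height",h,"cap side",s)
W=T+h*k+s*n
for u,v in((297,85),(303,70),(318,122),(334,124),(350,110),(327,60)):
    o,d=ray(c,u,v); a,b,t=np.linalg.solve(np.c_[f,k,-d],o-W);print((u,v),"fwd",round(a,3),"up",round(b,3),round(np.hypot(a,b),3))
for z in(0,.186,.102):print(z,proj(c,T-[0,0,z]))
E
```

```text
axis height 0.08935591922174503 cap side 0.060618733019538296
(297, 85) fwd 0.043 up 0.004 0.043
(303, 70) fwd 0.034 up 0.025 0.042
(318, 122) fwd 0.012 up -0.04 0.042
(334, 124) fwd -0.011 up -0.039 0.041
(350, 110) fwd -0.032 up -0.017 0.037
(327, 60) fwd 0.001 up 0.041 0.041
0 [343.13663575 142.29990486]
0.186 [339.28922821 248.58229651]
0.102 [340.90875694 203.84375869]
```

The housing radius is 43 mm, centred 89 mm above the TCP. The lid moves back as it rises, so it clears. Descending to just above the pad.

Call:
jog_arm:
  deltas:
    - [[-2, 0, 8], 0]
    - [[-2, 0, 25], 0]
    - [[-2, 0, 45], 0]
    - [[-2, 0, 65], 0]
    - [[-2, 0, 85], 0]
    - [[-2, 0, 105], 0]
    - [[-2, 0, 125], 0]
    - [[-2, 0, 140], 0]
    - [[-2, 0, 150], 0]
    - [[-2, 0, 156], 0]
    - [[-2, 0, 158], 0]
    - [[-2, 0, 158], 0]

```text
time_s: 3.15
eef_pos: [0.5771, 0.1244, 0.2468]
orientation: [-0.0, 0.996, -0.09, 0.0]
wrist_force: [-0.8, 0.4, 1.4]
grip_width: 0.006
grip_force: 0.0
```

```bash
python3 - <<'E'
from h import *
s=r.sense();print(s["time_s"],s["eef_pos"],s["wrist_force"],s["wrist_torque"])
a=cam("side");b=cam("scene");im=np.hstack([cv2.resize(a["image"][160:360,210:410],(400,400)),cv2.resize(b["image"][200:400,230:430],(400,400))])
cv2.imwrite("pics/s2.png",im[...,::-1])
E
```

```text
3.15 [0.57713208 0.12442475 0.24683505] [-0.81383023  0.43717152  1.39335284] [0.03961709 0.04778504 0.03149847]
```

View pics/s2.png

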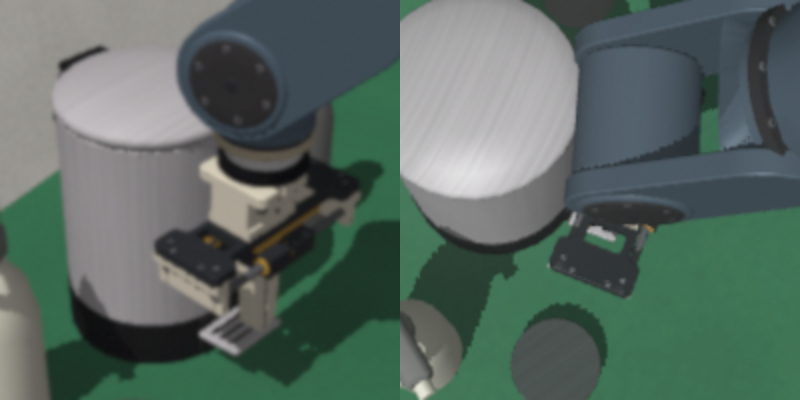

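The fingers sit above the pad's outer half, clear of the wall (left panel, pad at about (240,330)). Pressing gently.

Call:
jog_arm:
  deltas:
    - [[0, 0, 3], 0]
    - [[0, 0, 6], 0]
    - [[0, 0, 9], 0]
    - [[0, 0, 11], 0]
    - [[0, 0, 12.5], 0]
    - [[0, 0, 14], 0]
    - [[0, 0, 15.5], 0]
    - [[0, 0, 17], 0]
    - [[0, 0, 18.5], 0]
    - [[0, 0, 20], 0]
    - [[0, 0, 21], 0]
    - [[0, 0, 22], 0]

```text
time_s: 4.25
eef_pos: [0.5769, 0.1247, 0.2247]
orientation: [0.0, 0.996, -0.09, -0.001]
wrist_force: [-3.8, 0.7, 4.8]
grip_width: 0.004
grip_force: 2.5
```

Call:
jog_arm:
  deltas:
    - [[0, 0, 1.5], 0]
    - [[0, 0, 3], 0]
    - [[0, 0, 4.5], 0]
    - [[0, 0, 6], 0]
    - [[0, 0, 7.5], 0]
    - [[0, 0, 9], 0]
    - [[0, 0, 10.5], 0]
    - [[0, 0, 12], 0]
    - [[0, 0, 13], 0]
    - [[0, 0, 14], 0]
    - [[0, 0, 15], 0]
    - [[0, 0, 15], 0]

```text
time_s: 5.25
eef_pos: [0.5772, 0.1246, 0.2095]
orientation: [-0.0, 0.996, -0.09, 0.0]
wrist_force: [-1.7, 0.6, 2.5]
grip_width: 0.005
grip_force: 1.2
```

```bash
python3 - <<'E'
from h import *
s=r.sense();print(s["time_s"],s["eef_pos"],s["wrist_force"],s["wrist_torque"])
a=cam("side");b=cam("scene");im=np.hstack([cv2.resize(a["image"][60:360,150:450],(400,400)),cv2.resize(b["image"][130:430,130:430],(400,400))])
cv2.imwrite("pics/s3.png",im[...,::-1])
E
```

```text
5.25 [0.57720401 0.12463419 0.20954458] [-1.65591137  0.62357371  2.48313367] [ 0.09240943  0.35063403 -0.01283177]
```

View pics/s3.png

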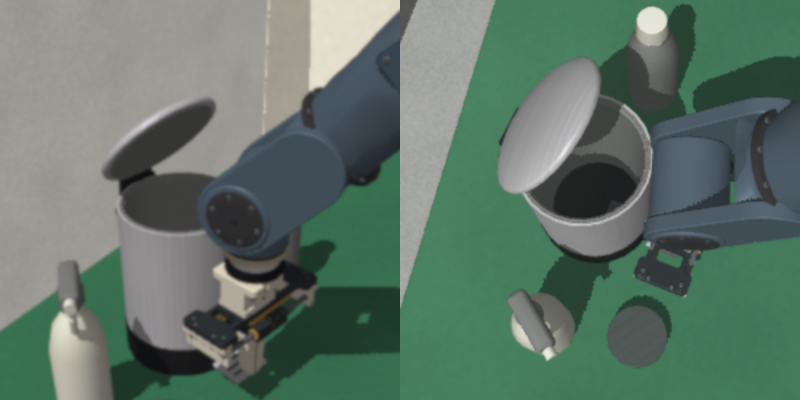

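The lid is about three-quarters open and the bin hasn't moved. I continue in small steps until the force shows the stop.

Call:
jog_arm:
  deltas:
    - [[0, 0, 1], 0]
    - [[0, 0, 2], 0]
    - [[0, 0, 3], 0]
    - [[0, 0, 4], 0]
    - [[0, 0, 5], 0]
    - [[0, 0, 6], 0]
    - [[0, 0, 6.5], 0]
    - [[0, 0, 6.5], 0]

```text
time_s: 6.02
eef_pos: [0.5772, 0.1246, 0.2031]
orientation: [-0.0, 0.996, -0.09, 0.0]
wrist_force: [0.3, -0.3, 1.6]
grip_width: 0.008
grip_force: 0.6
```

Call:
jog_arm:
  deltas:
    - [[0, 0, 0.5], 0]
    - [[0, 0, 1], 0]
    - [[0, 0, 1], 0]

```text
time_s: 6.27
eef_pos: [0.5771, 0.1246, 0.2021]
orientation: [0.0, 0.996, -0.09, -0.0]
wrist_force: [0.9, 0.1, 0.9]
grip_width: 0.008
grip_force: 0.5
```

Call:
jog_arm:
  deltas:
    - [[0, 0, 0.5], 0]
    - [[0, 0, 1], 0]
    - [[0, 0, 1], 0]

```text
time_s: 6.52
eef_pos: [0.5771, 0.1246, 0.2011]
orientation: [0.0, 0.996, -0.09, -0.0]
wrist_force: [1.3, -0.6, 0.2]
grip_width: 0.004
grip_force: 0.4
```

Call:
jog_arm:
  deltas:
    - [[0, 0, 0.5], 0]
    - [[0, 0, 1], 0]
    - [[0, 0, 1], 0]

```text
time_s: 6.77
eef_pos: [0.5771, 0.1247, 0.2001]
orientation: [0.0, 0.996, -0.09, -0.0]
wrist_force: [0.8, -0.4, 2.0]
grip_width: 0.002
grip_force: 0.4
```

Call:
jog_arm:
  deltas:
    - [[0, 0, 0.4], 0]
    - [[0, 0, 0.8], 0]
    - [[0, 0, 0.8], 0]

```text
time_s: 7.02
eef_pos: [0.5772, 0.1247, 0.1998]
orientation: [-0.0, 0.996, -0.09, 0.0]
wrist_force: [-1.4, 0.1, 7.3]
grip_width: 0.006
grip_force: 3.2
```

Call:
jog_arm:
  deltas:
    - [[0, 0, 0.2], 0]
    - [[0, 0, 0.4], 0]
    - [[0, 0, 0.4], 0]

```text
time_s: 7.27
eef_pos: [0.5772, 0.1247, 0.1997]
orientation: [-0.0, 0.996, -0.09, 0.0]
wrist_force: [-2.9, -1.1, 10.2]
grip_width: 0.006
grip_force: 4.9
```

At the hard stop with 10 N, well under the 30 N tipping limit. I hold here for about 4 s.

Call:
jog_arm:
  deltas:
    - [[0, 0, 0], 0]
    - [[0, 0, 0], 0]
    - [[0, 0, 0], 0]
    - [[0, 0, 0], 0]
    - [[0, 0, 0], 0]
    - [[0, 0, 0], 0]
    - [[0, 0, 0], 0]
    - [[0, 0, 0], 0]
    - [[0, 0, 0], 0]
    - [[0, 0, 0], 0]
    - [[0, 0, 0], 0]
    - [[0, 0, 0], 0]

```text
time_s: 8.27
eef_pos: [0.5772, 0.1247, 0.1997]
orientation: [-0.0, 0.996, -0.09, 0.0]
wrist_force: [-2.0, -0.5, 9.7]
grip_width: 0.008
grip_force: 4.9
```

```bash
python3 - <<'E'
from h import *
s=r.sense();print(s["time_s"],s["eef_pos"],s["wrist_force"])
a=cam("side");b=cam("scene");im=np.hstack([cv2.resize(a["image"][60:360,150:450],(400,400)),cv2.resize(b["image"][130:430,130:430],(400,400))])
cv2.imwrite("pics/s4.png",im[...,::-1])
E
```

```text
8.2667 [0.57719321 0.12467886 0.19972128] [-1.95365504 -0.54417859  9.73304095]
```

View pics/s4.png

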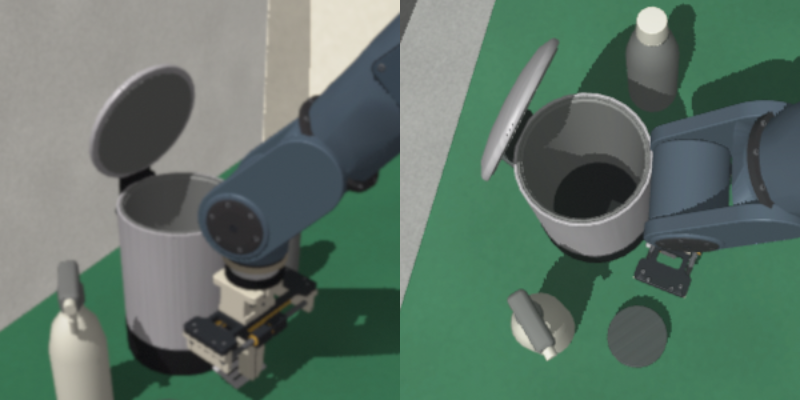

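Call:
jog_arm:
  deltas:
    - [[0, 0, 0], 0]
    - [[0, 0, 0], 0]
    - [[0, 0, 0], 0]
    - [[0, 0, 0], 0]
    - [[0, 0, 0], 0]
    - [[0, 0, 0], 0]
    - [[0, 0, 0], 0]
    - [[0, 0, 0], 0]
    - [[0, 0, 0], 0]
    - [[0, 0, 0], 0]
    - [[0, 0, 0], 0]
    - [[0, 0, 0], 0]

```text
time_s: 9.37
eef_pos: [0.5772, 0.1247, 0.1997]
orientation: [-0.0, 0.996, -0.09, 0.0]
wrist_force: [-2.8, -0.8, 10.0]
grip_width: 0.008
grip_force: 4.9
```

Call:
jog_arm:
  deltas:
    - [[0, 0, 0], 0]
    - [[0, 0, 0], 0]
    - [[0, 0, 0], 0]
    - [[0, 0, 0], 0]
    - [[0, 0, 0], 0]
    - [[0, 0, 0], 0]
    - [[0, 0, 0], 0]
    - [[0, 0, 0], 0]
    - [[0, 0, 0], 0]
    - [[0, 0, 0], 0]
    - [[0, 0, 0], 0]
    - [[0, 0, 0], 0]

```text
time_s: 10.37
eef_pos: [0.5772, 0.1247, 0.1997]
orientation: [-0.0, 0.996, -0.09, 0.0]
wrist_force: [-1.9, -0.3, 9.1]
grip_width: 0.006
grip_force: 4.9
```

Call:
jog_arm:
  deltas:
    - [[0, 0, 0], 0]
    - [[0, 0, 0], 0]
    - [[0, 0, 0], 0]
    - [[0, 0, 0], 0]
    - [[0, 0, 0], 0]
    - [[0, 0, 0], 0]
    - [[0, 0, 0], 0]
    - [[0, 0, 0], 0]

```text
time_s: 11.03
eef_pos: [0.5772, 0.1247, 0.1997]
orientation: [-0.0, 0.996, -0.09, 0.0]
wrist_force: [-2.6, -0.6, 9.8]
grip_width: 0.004
grip_force: 4.9
```

The lid stands fully open at about 72°, held about 4 s. Now I ease it up slowly.

Call:
jog_arm:
  deltas:
    - [[0, 0, -0.4], 0]
    - [[0, 0, -0.8], 0]
    - [[0, 0, -1.3], 0]
    - [[0, 0, -1.8], 0]
    - [[0, 0, -2.4], 0]
    - [[0, 0, -3], 0]
    - [[0, 0, -3.6], 0]
    - [[0, 0, -4.2], 0]
    - [[0, 0, -4.8], 0]
    - [[0, 0, -5.4], 0]
    - [[0, 0, -6], 0]
    - [[0, 0, -6.6], 0]

```text
time_s: 12.03
eef_pos: [0.5771, 0.1246, 0.2057]
orientation: [0.0, 0.996, -0.09, -0.0]
wrist_force: [-1.2, 1.3, 2.1]
grip_width: 0.004
grip_force: 0.9
```

Call:
jog_arm:
  deltas:
    - [[0, 0, -0.6], 0]
    - [[0, 0, -1.2], 0]
    - [[0, 0, -1.8], 0]
    - [[0, 0, -2.4], 0]
    - [[0, 0, -3], 0]
    - [[0, 0, -3.6], 0]
    - [[0, 0, -4.2], 0]
    - [[0, 0, -4.8], 0]
    - [[0, 0, -5.4], 0]
    - [[0, 0, -6], 0]
    - [[0, 0, -6.6], 0]
    - [[0, 0, -7.2], 0]

```text
time_s: 13.03
eef_pos: [0.5771, 0.1247, 0.2129]
orientation: [0.0, 0.996, -0.09, -0.0]
wrist_force: [-3.0, -0.2, 2.0]
grip_width: 0.005
grip_force: 1.5
```

Call:
jog_arm:
  deltas:
    - [[0, 0, -0.6], 0]
    - [[0, 0, -1.2], 0]
    - [[0, 0, -1.8], 0]
    - [[0, 0, -2.4], 0]
    - [[0, 0, -3], 0]
    - [[0, 0, -3.6], 0]
    - [[0, 0, -4.2], 0]
    - [[0, 0, -4.8], 0]
    - [[0, 0, -5.4], 0]
    - [[0, 0, -6], 0]
    - [[0, 0, -6.5], 0]
    - [[0, 0, -7], 0]

```text
time_s: 14.03
eef_pos: [0.5772, 0.1246, 0.22]
orientation: [-0.0, 0.996, -0.09, 0.0]
wrist_force: [-2.1, 0.4, 4.2]
grip_width: 0.002
grip_force: 1.9
```

Call:
jog_arm:
  deltas:
    - [[0, 0, -0.4], 0]
    - [[0, 0, -0.8], 0]
    - [[0, 0, -1.2], 0]
    - [[0, 0, -1.6], 0]
    - [[0, 0, -2], 0]
    - [[0, 0, -2.4], 0]
    - [[0, 0, -2.8], 0]
    - [[0, 0, -3.2], 0]
    - [[0, 0, -3.6], 0]
    - [[0, 0, -4], 0]
    - [[0, 0, -4.3], 0]
    - [[0, 0, -4.6], 0]

```text
time_s: 15.03
eef_pos: [0.5773, 0.1246, 0.2246]
orientation: [-0.0, 0.996, -0.09, 0.0]
wrist_force: [1.8, -1.6, 3.6]
grip_width: 0.006
grip_force: 2.0
```

The pedal follows the finger. The last stretch goes slower.

Call:
jog_arm:
  deltas:
    - [[0, 0, -0.3], 0]
    - [[0, 0, -0.6], 0]
    - [[0, 0, -0.9], 0]
    - [[0, 0, -1.2], 0]
    - [[0, 0, -1.5], 0]
    - [[0, 0, -1.8], 0]
    - [[0, 0, -2.1], 0]
    - [[0, 0, -2.4], 0]
    - [[0, 0, -2.7], 0]
    - [[0, 0, -3], 0]
    - [[0, 0, -3.3], 0]
    - [[0, 0, -3.6], 0]

```text
time_s: 16.03
eef_pos: [0.5772, 0.1247, 0.2281]
orientation: [-0.0, 0.996, -0.09, 0.0]
wrist_force: [3.4, -0.3, 4.5]
grip_width: 0.009
grip_force: 2.0
```

Call:
jog_arm:
  deltas:
    - [[0, 0, -0.3], 0]
    - [[0, 0, -0.6], 0]
    - [[0, 0, -0.9], 0]
    - [[0, 0, -1.2], 0]
    - [[0, 0, -1.5], 0]
    - [[0, 0, -1.8], 0]
    - [[0, 0, -2.1], 0]
    - [[0, 0, -2.4], 0]
    - [[0, 0, -2.7], 0]
    - [[0, 0, -3], 0]
    - [[0, 0, -3.3], 0]
    - [[0, 0, -3.6], 0]

```text
time_s: 17.03
eef_pos: [0.5771, 0.1247, 0.2317]
orientation: [0.0, 0.996, -0.09, 0.0]
wrist_force: [3.5, -0.3, 4.6]
grip_width: 0.004
grip_force: 2.1
```

Call:
jog_arm:
  deltas:
    - [[0, 0, -0.3], 0]
    - [[0, 0, -0.6], 0]
    - [[0, 0, -0.9], 0]
    - [[0, 0, -1.2], 0]
    - [[0, 0, -1.5], 0]
    - [[0, 0, -1.8], 0]
    - [[0, 0, -2.1], 0]
    - [[0, 0, -2.4], 0]
    - [[0, 0, -2.7], 0]
    - [[0, 0, -3], 0]
    - [[0, 0, -3.3], 0]
    - [[0, 0, -3.6], 0]

```text
time_s: 18.03
eef_pos: [0.5768, 0.1247, 0.2348]
orientation: [0.0, 0.996, -0.09, -0.001]
wrist_force: [0.5, 0.2, 0.0]
grip_width: 0.005
grip_force: 0.0
```

Call:
jog_arm:
  deltas:
    - [[0, 0, -0.4], 0]
    - [[0, 0, -0.8], 0]
    - [[0, 0, -1.2], 0]
    - [[0, 0, -1.6], 0]
    - [[0, 0, -2], 0]
    - [[0, 0, -2.4], 0]
    - [[0, 0, -2.8], 0]
    - [[0, 0, -3.2], 0]
    - [[0, 0, -3.6], 0]
    - [[0, 0, -4], 0]
    - [[0, 0, -4.4], 0]
    - [[0, 0, -4.8], 0]

```text
time_s: 19.03
eef_pos: [0.5771, 0.1247, 0.2401]
orientation: [0.0, 0.996, -0.09, -0.0]
wrist_force: [0.7, 0.3, 0.3]
grip_width: 0.003
grip_force: 0.0
```

Contact was lost at the pad's up height, so the lid is shut. Retreating straight up and checking.

Call:
jog_arm:
  deltas:
    - [[0, 0, -5], 0]
    - [[0, 0, -17], 0]
    - [[0, 0, -32], 0]
    - [[0, 0, -50], 0]
    - [[0, 0, -68], 0]
    - [[0, 0, -86], 0]
    - [[0, 0, -104], 0]
    - [[0, 0, -120], 0]
    - [[0, 0, -132], 0]
    - [[0, 0, -140], 0]
    - [[0, 0, -144], 0]
    - [[0, 0, -144], 0]

```text
time_s: 20.03
eef_pos: [0.5771, 0.1247, 0.3847]
orientation: [-0.0, 0.996, -0.09, 0.0]
wrist_force: [0.4, 0.2, -0.4]
grip_width: 0.006
grip_force: 0.0
```

```bash
python3 - <<'E'
from h import *
s=r.sense();print(s["time_s"],s["eef_pos"],s["wrist_force"],np.abs(s["dq"]).max())
a=cam("side");b=cam("scene");im=np.hstack([cv2.resize(a["image"][100:400,150:450],(400,400)),cv2.resize(b["image"][130:430,130:430],(400,400))])
cv2.imwrite("pics/s5.png",im[...,::-1])
o=np.load("side.npy",allow_pickle=True).item()["image"].astype(int);d=np.abs(a["image"].astype(int)-o).max(2)
for nm,(x,y,X,Y) in dict(binbase=(240,250,310,340),lid=(238,185,290,230),pad=(308,308,352,340),spray=(185,255,235,380),tin=(245,360,302,408)).items():print(nm,(d[y:Y,x:X]>30).mean().round(4))
E
```

```text
20.0333 [0.57713888 0.1246544  0.38473521] [ 0.39776441  0.16082198 -0.43149022] 0.021890897592882354
binbase 0.0
lid 0.0265
pad 0.0
spray 0.0
tin 0.0
```

View pics/s5.png

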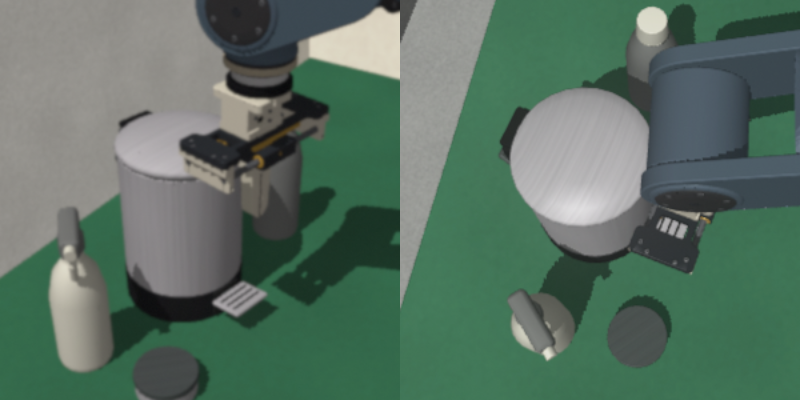

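The lid is shut, the pedal is up at (240,297) in the left panel, nothing has moved and the hand is clear. The lid's 2.65% pixel difference is the gripper covering part of it. Handing in.

```bash
python3 -c "
from station import r
print(r.sign_off())"
```

```text
the job is handed in; nothing more can be done
None
```

I pressed the pedal to its stop, held the lid fully open for about 4 s, eased it shut over about 7 s and took the hand away; the bin, spray and tin match their before pictures and the cleaner looks unmoved, and the job is handed in (no verdict was returned).

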